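# Lock the wing screw with its key, then hold the loupe over it at the marked height

### The arm

A 6-joint arm with a two-finger parallel gripper is mounted at the origin on a cart in front of the work surface, level with it; the furniture and walls round the work are solid. World frame = base frame: x ahead of the robot, y to its left, z up, the work surface at z = 0. Lengths are in m, angles in rad, forces in N, time in s.
With the tool pointing down it reaches from about 0.35 to 0.975 m from the base axis. Payload 4.9 kg.
Tool frame: the origin (TCP) lies at the very end of the fingers, on their centre line; the grasp point (between the pads) lies 19 mm behind it; x points along the fingers, y is the direction in which the jaws open and shut, and the axes are right-handed (so a half turn about x gives the same grasp; the last joint's range is limited). The gripper opens to 85 mm and grips with 20 to 120 N. Pads are 22 mm wide; open, the fingers measure 114 mm over their backs; the gripper's body (76 mm by 85 mm) begins 54 mm behind the grasp point. The pads swing forward as they close: fully open they stand 13 mm farther back than shut.
Start: joints at [-1.443, 0.053, 1.613, -0, 1.476, -0.119], TCP at [0.153, -0.606, 0.231] pointing down, gripper open.
Joint ranges: [-3.01, 3.01], [-1.01, 2.22], [0.06, 2.58], [-1.02, 4.17], [0.09, 2.62], [-3.14, 3.14]. Speed limits (rad/s): [2.57, 2.57, 3.14, 3.14, 3.14, 3.14].

### API

Orientations are given as a rotation vector (axis times angle).
In Python, from station import ctrl, get_image, calibration, finish_job, search_frame, cut_out, mark_of gives the robot as it stands. The module is installed in compiled form; this text tells all that it offers.
- The arm moves only by the tool arm_command, never from a script. Its argument "plan" is a list that holds one entry, the list of rows, each a list of 7 numbers: the shift along the tool's x, y, z in m, then the turn, a rotation vector about the tool's x, y, z in degrees, then the finger opening in m, from 0 to 0.0854. A call has 1 to 20 rows; each row shifts and turns the pose as measured when the row begins, along the tool's axes as they then stand; what a row does not reach is not made up. A row lasts 1/12 s, in which the tool goes at most 41.7 mm and 7.16 degrees, less where a joint would pass 70% of its speed; a pose out of reach is approached as far as the arm can. A call with a gripper value outside its range is refused whole. The fingers move at their own pace and stop on an object; "squeeze" is the grip in N (left out, the last holds). Time passes only in rows, so rows that do not move let the fingers close. It gives the time, the measured TCP pose, the force and the opening at its end, in the units of the state.
- ctrl.get_obs(): the state, without advancing time (a new reading comes with each control period).
- get_image(name): name is "side" or "top"; returns the picture (420x560x3 uint8, red, green, blue); there is no depth.
- calibration(name): a dict with "fx", "fy", "cx", "cy" (pixels), "cam_to_world" (4x4, takes a point from camera to world coordinates). Camera axes: x right, y down, z forward; pixel columns grow to the right and rows downward; lengths in m; the calibration is good to about 2 mm. A picture is of the moment at which its call begins. calibration takes no time and is no camera call.
- finish_job(): hands the job in, once; it reports no verdict.
Trained networks look in the newest picture that a camera, given by its name, has taken for a name from the list of things; names that differ only in an ending like _2 or _b are one class to them, and where a whole thing is asked for, a point or a joint stands for the part that bears it (a point fixed in the world has none). Each returns a list of dicts, best first, with "conf" (0 to 1); they miss things now and then, are a little off and sometimes report something else, mostly with a low value. They report only what shows in the picture. A call takes as long as a camera call. They do not tell look-alikes from the thing itself.
- search_frame(camera, thing): "at" ([x, y, z] in m, in the coordinates of the camera as it stood for that picture, good to about 4 mm: the middle of the surface that is visible of it).
- cut_out(camera, thing): "mask" (420x560 bool, what is visible of it).
- mark_of(camera, thing): "at" ([x, y, z] in m, in the coordinates of the camera as it stood for that picture, good to about 4 mm: a listed point, or the origin of a listed thing).
The state is a dict: "t": time; "q": joint angles; "dq": joint speeds; "effort": joint torques, N m; "tool_pos": TCP position; "tool_rot": TCP orientation; "contact_force": force on the tool from outside, world axes, zero at the start; "wrist_torque": the same for the moment, N m; "opening": finger opening in m.
Only numpy, scipy, OpenCV 4.12 (cv2) and the standard library are available. Lean on these libraries where they do the work, as an engineer would, in place of code of your own. Each camera call takes 0.05 s, during which the arm holds its last target. There are 200 camera calls.

### The job

Put the blue-handled slotted key over the wing screw of the inspection mount, turn the screw clockwise to its stop with it, and stand the key back fully down in its grey stand. Then pick up the loupe by its grip block and finish still holding it in the gripper, level and right way up, the lens centred over the screw and at the height of the red pointer on the gauge post. Keep the hand and the loupe off the mount, leave the pointer where it is set, and leave the other things alone.

Things in the scene. Friction and masses are not known exactly. Their poses are not given: they have to be found in the camera images.
- mount: inspection mount, fixed: aluminium base plate 160x80x8 mm (x -43 to +117, y -40 to +40 from the origin) with a white block 64x64 mm whose top is at z 36 mm, the captive screw in the middle of it, and a steel gauge post (9 mm thick, top at z 173 mm) 95 mm from the screw along the mount's +x. Origin: on the cart top under the screw axis; z up.
- screw (a joint): turn of the captive wing screw, rad: grows clockwise seen from above; starts at 0 to 0.2, hard stop at 1.1. It turns with light friction (0.05 N m) and stays where it is left.
- screw_top (a point): on the screw axis, top face of the round screw head (27 mm across, 42 mm above the cart top). A brass wing (upright bar) stands on this face, centred: 20 mm long along this point's x axis, 4 mm thick along its y, 9 mm high. The axes turn with the screw; z up.
- mark (a point): tip of the red pointer on the gauge post; it points from the post toward the screw axis and ends 33 mm from the post, 62 mm from the screw axis. Its height is the marked focal height, 120 to 155 mm above the cart top, set differently each time. The red collar (20 mm across, 14 mm high) slides stiffly (4 N) on the post.
- key_stand: grey block 56x56x38 mm, fixed; origin at the centre of its underside. In its top is a square hole, 23 mm wide (sides along its x and y), 30 mm deep, floor at z 8 mm.
- key: slotted key, 136 mm tall, 90 g, starts upright in the stand. Origin: centre of its lower end; z up the shaft. Lower end: steel socket 18 (x) x 17 (y) x 24 mm high with a slot 8 mm wide, 14 mm deep, open below, running through along the key's x. Shaft 11 mm thick. Blue handle z 80 to 132 mm, 28 mm along x, 20 mm along y, flat sides.
- key_mouth (a point): centre of the key's lower end, the mouth of its slot (same point as the key's origin).
- loupe: hand loupe lying flat, 80 g: black handle bar 14 mm wide (y) and 14 mm high from x -53 to +41 mm, with a grip block 38 (x) x 14 (y) x 26 mm high centred on the origin, and a round lens in a steel frame, 64 mm across, 10 mm thick, centred 75 mm along +x. Origin: underside, below the centre of the grip block; z up.
- lens (a point): centre of the loupe's lens: 75 mm along x and 5 mm up z from the loupe's origin.
- pot: bystander: specimen pot with yellow lid, 62 mm across, 62 tall; origin at the centre of its underside
- canister: bystander: strip canister with purple cap, 40 mm across, 85 tall; origin at the centre of its underside
- brown_bottle: bystander: brown medicine bottle, 36 mm across, 85 tall; origin at the centre of its underside
- flat_carton: bystander: flat carton 100x78x34 mm (long side along its x); origin at the centre of its underside
- meter: bystander: white hand meter 62x125x22 mm (long side along its y); origin at the centre of its underside
Mind the look-alikes: they are no part of the job. Of the things that look like the key, the smallest one is meant.

How it is judged:
On the way, in this order (a step that is already met when the one before it is completed fails the run):
1. the screw is turned to its stop with the key on it (value of joint screw above 0.98 rad and horizontal distance between key_mouth and screw_top below 0.008 m and z of key_mouth in the frame of screw_top below 0.007 m), for 0.1 s.
2. the key stands back in its stand, let go (horizontal distance between key_mouth and key_stand below 0.009 m and height (world z) of key_mouth below 0.016 m and angle between key's own z axis and vertical below 0.2 rad and contact force between the fingers and key below 0.1 N), for 0.2 s.
At the end, for the whole second after the job is handed in: Screw over 0.95 of 1.1 rad; key let go in its stand (within 9 mm of the hole centre, lower end under 16 mm, tilt under 0.2 rad); loupe held still, off mount and key, lens within 12 mm of the screw axis and 8 mm of the pointer height, tilt under 0.12 rad (all of step 2 and value of joint screw above 0.95 rad and horizontal distance between lens and screw_top below 0.012 m and z of lens in the frame of mark between -0.008 and 0.008 m and angle between loupe's own z axis and vertical below 0.12 rad and linear speed of loupe below 0.02 m/s and contact force between the fingers and loupe above 1 N and contact force between loupe and mount below 0.2 N and contact force between loupe and key below 0.2 N); the arm keeps its last pose, push and grip.
It fails at once if the hand or arm touches the mount or its screw (contact force between any of the fingers, the arm and mount above 1 N).
It fails at once if the loupe knocks against the mount (contact force between loupe and mount above 2 N).
It fails at once if the pointer is shifted (distance of mark from where it was at the start of the episode above 0.006 m).
It fails at once if a bystander is pushed away (distance of any of pot, canister, brown_bottle, flat_carton, meter from where it was at the start of the episode above 0.03 m).
It also fails if it takes over 64 s, if anything falls off the work surface, if the arm or the gripper's body presses on something with over 40 N, if the wrist force passes 120 N, or if a joint passes its speed limit or range.

## Working session

There is one attempt and no reset: what is moved stays moved. The work goes in short steps, Python scripts to look and compute and a tool call to move; the robot and the scene stay as the last step left them, time stands still between calls to the robot, and variables do not carry over. Pictures are saved under pics/ and viewed, about 8 in all and at most 12, crops included, and the job is handed in when it is done.

Besides the shell and the picture viewer there is one more tool, called by a JSON object that holds its "api" and its "payload", one argument or row to a line. arm_command: Moves the arm, as the interface text tells. Its arguments: {"type":"object","properties":{"plan":{"type":"array","items":{"type":"array","items":{"type":"array","items":{"type":"number"}}}},"squeeze":{"type":"number"}},"required":["plan"]}

```bash
mkdir -p pics; cat > h.py <<'E'
import numpy as np, cv2
from scipy.spatial.transform import Rotation as R
from station import *
def snap(n,fn=None,crop=None,s=1):
    im=get_image(n)
    if fn:
        o=im if crop is None else im[crop[1]:crop[3],crop[0]:crop[2]]
        o=cv2.resize(o,None,fx=s,fy=s,interpolation=cv2.INTER_CUBIC)
        cv2.imwrite('pics/'+fn,o[:,:,::-1])
    return im
def w(n,p):
    T=np.array(calibration(n)['cam_to_world']);return T[:3,:3]@np.array(p)+T[:3,3]
def px(n,P):
    c=calibration(n);T=np.linalg.inv(np.array(c['cam_to_world']));p=T[:3,:3]@np.array(P)+T[:3,3]
    return np.array([c['fx']*p[0]/p[2]+c['cx'],c['fy']*p[1]/p[2]+c['cy']])
def plane(n,uv,z):
    c=calibration(n);T=np.array(c['cam_to_world'])
    d=T[:3,:3]@np.array([(uv[0]-c['cx'])/c['fx'],(uv[1]-c['cy'])/c['fy'],1]);o=T[:3,3]
    return o+d*(z-o[2])/d[2]
E
python3 - <<'E'
from h import *
np.set_printoptions(precision=4,suppress=True)
a=snap('side');b=snap('top')
cv2.imwrite('pics/a.png',np.vstack([a,b])[:,:,::-1]) if 0 else None
cv2.imwrite('pics/side.png',a[:,:,::-1]);cv2.imwrite('pics/top.png',b[:,:,::-1])
for n in('side','top'):
    print(n,calibration(n))
    for t in('screw_top','mark','key_stand','key','key_mouth','loupe','lens','mount'):
        for d in mark_of(n,t)[:5]: print(t,round(d['conf'],2),w(n,d['at']),px(n,w(n,d['at'])))
print(ctrl.get_obs())
E
```

```text
side {'fx': 541.8970918216536, 'fy': 541.8970918216536, 'cx': 285.7465675966229, 'cy': 211.85426375092368, 'cam_to_world': array([[-0.9185, -0.1826,  0.3506,  0.2214],
       [-0.3945,  0.4793, -0.784 ,  0.7884],
       [-0.0249, -0.8584, -0.5123,  0.6312],
       [ 0.    ,  0.    ,  0.    ,  1.    ]])}
screw_top 0.61 [0.5821 0.0091 0.0431] [280.9469 245.9739]
screw_top 0.56 [0.7047 0.2088 0.002 ] [171.4339 311.5056]
mark 0.47 [0.6469 0.0001 0.1461] [249.6272 190.9936]
mark 0.16 [ 0.4752 -0.2088  0.0005] [365.6309 219.6158]
key_stand 0.76 [0.4945 0.1885 0.0013] [286.6612 335.8192]
key_stand 0.72 [0.7222 0.1147 0.0046] [191.3059 277.159 ]
key 0.82 [0.4074 0.189  0.0012] [337.1001 350.5026]
key 0.72 [0.5905 0.1748 0.0004] [238.615  316.3331]
key 0.62 [0.4908 0.1888 0.012 ] [288.5123 331.6407]
key 0.2 [0.6441 0.0005 0.1451] [250.8802 191.7781]
key_mouth 0.76 [0.4879 0.1854 0.0092] [291.0137 332.0172]
key_mouth 0.75 [ 0.5929  0.1712 -0.002 ] [238.3991 315.6722]
key_mouth 0.67 [0.4052 0.196  0.001 ] [337.0286 354.0569]
loupe 0.74 [ 0.4739 -0.2087 -0.002 ] [366.1284 220.6999]
lens 0.93 [ 0
[... 1046 characters left out ...]
 [183.5119 254.4493]
loupe 0.84 [ 0.475  -0.2051 -0.0027] [373.273  264.6131]
lens 0.93 [ 0.5474 -0.1849  0.0066] [363.2221 229.3401]
mount 0.7 [0.5873 0.0129 0.0023] [268.227  210.7531]
mount 0.69 [ 0.6947 -0.222   0.0036] [378.3194 161.2869]
{'t': 0.9, 'q': array([-1.443 ,  0.0527,  1.6129,  0.    ,  1.476 , -0.119 ]), 'dq': array([-0.0004, -0.0007, -0.0003, -0.0013,  0.0008,  0.0004]), 'effort': array([ -0.001 , -39.3684, -37.0465,  -0.0002,   0.0004,   0.    ]), 'tool_pos': array([ 0.1527, -0.606 ,  0.2313]), 'tool_rot': array([ 2.0902,  0.2592, -2.0902]), 'contact_force': array([0.3033, 0.6737, 0.0179]), 'wrist_torque': array([-0.0386, -0.0233, -0.006 ]), 'opening': 0.08536226487609919}
```

View pics/side.png

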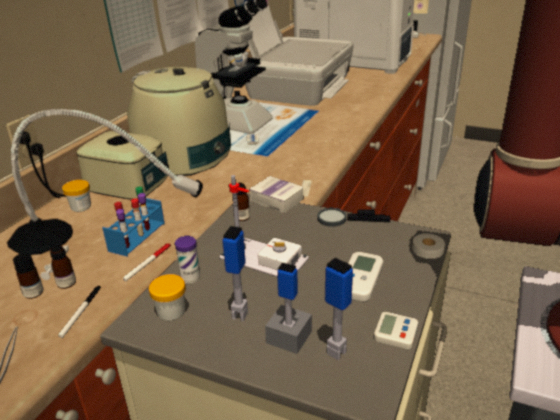

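View pics/top.png

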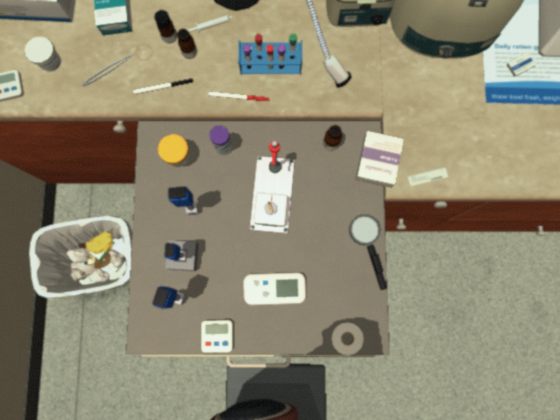

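The side view shows three blue-handled keys: at (234,250) and (338,290) standing free and taller, and at (288,290) in the grey stand and the shortest. The key in the stand fits. The mount's screw is at (281,246) side and (270,208) top; the loupe lies at (366,220) side. I'll confirm the key and read the yaws in one enlarged crop.

```bash
python3 - <<'E'
from h import *
a=snap('side');b=snap('top')
f=lambda im,x,y,w_,h_,s:cv2.resize(im[y:y+h_,x:x+w_],(w_*s,h_*s),interpolation=cv2.INTER_CUBIC)
A=f(a,210,215,160,150,2)   # 320x300
A2=f(b,145,170,80,150,2)   # 160x300
B=f(b,250,170,44,66,4)   # screw
t=np.zeros((600,800,3),np.uint8)
t[:300,:320]=A
t[:300,320:480]=A2
t[300:600,:400]=f(a,250,225,80,60,5)
t[300:600,400:800]=f(b,245,185,50,38,8)[:300,:400]
t[:300,480:800]=f(b,340,210,64,60,5)
cv2.imwrite('pics/crop.png',t[:,:,::-1])
E
```

```text
(no output)
```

View pics/crop.png

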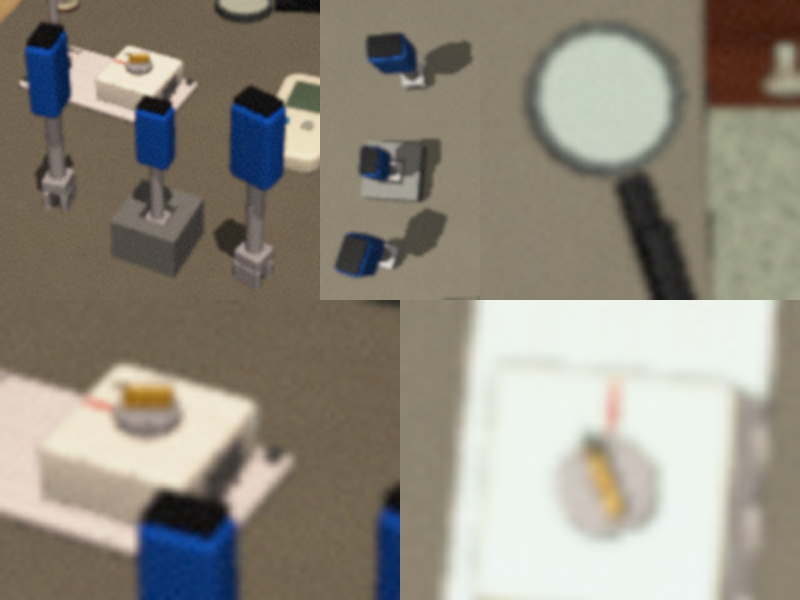

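The crop confirms that the key in the stand is the smallest of the three. The wing leans slightly left of the mount axis in the top view. Next I measure angles and refined positions.

```bash
cat >> h.py <<'E'
np.set_printoptions(precision=4,suppress=True)
def yawmask(n,m,z):
    ys,xs=np.nonzero(m);P=np.array([plane(n,(x,y),z)[:2] for x,y in zip(xs,ys)])
    r=cv2.minAreaRect((P*1e4).astype(np.float32));c=P.mean(0);u,s,v=np.linalg.svd(P-c,full_matrices=False)
    return c,np.degrees(np.arctan2(v[0,1],v[0,0])),np.array(r[0])/1e4,np.array(r[1])/1e4,r[2],len(P)
def moves(target,jaw,opening,rows_min=1,vmax=.03):
    # tool down; jaw = yaw(deg) of tool y (mod 180). prints a constant row list summary
    o=ctrl.get_obs();Rm=R.from_rotvec(o['tool_rot']).as_matrix();p=o['tool_pos']
    cur=np.degrees(np.arctan2(Rm[1,1],Rm[0,1]));d=(jaw-cur+90)%180-90
    print('t',o['t'],'pos',p,'jawyaw',cur,'xaxis',Rm[:,0],'f',o['contact_force'],'open',o['opening'])
    dp=np.array(target)-p
    y=np.array([np.cos(np.radians(jaw)),np.sin(np.radians(jaw)),0])*(1 if abs((jaw-cur+180)%360-180)<=90 else -1)
    x=np.array([0,0,-1.]);Rt=np.stack([x,y,np.cross(x,y)],1)
    rv=R.from_matrix(Rm.T@Rt).as_rotvec(degrees=True)
    print('shift tool mm',1e3*Rm.T@dp,'world mm',dp*1e3,'rotvec deg',rv,'| after turn, shift mm',1e3*Rt.T@dp)
E
python3 - <<'E'
from h import *
b=snap('top').astype(int)
for t in('key_stand','flat_carton','loupe','mount','screw_top'):
    for d in cut_out('top',t)[:3]:
        m=d['mask'];z={'key_stand':.038,'mount':.008,'screw_top':.045,'loupe':.008}.get(t,.0)
        ys,xs=np.nonzero(m);print(t,round(d['conf'],2),(xs.min(),ys.min(),xs.max(),ys.max()),*yawmask('top',m,z))
g=(b[:,:,0]-b[:,:,2]>50)&(b[:,:,1]-b[:,:,2]>25);g[:190]=0;g[225:]=0;g[:,:250]=0;g[:,290:]=0
print('wing',*yawmask('top',g,.048))
wm=(b.min(2)>165);wm[:150]=0;wm[235:]=0;wm[:,:245]=0;wm[:,296:]=0
print('plate',*yawmask('top',wm,.008))
k=(b.max(2)<62);k[:238]=0;k[268:]=0;k[:,:160]=0;k[:,178+2:]=0
print('keytop',*yawmask('top',k,.14))
c=cv2.resize(b[235:275,160:202].astype(np.uint8),None,fx=12,fy=12,interpolation=cv2.INTER_CUBIC)
cv2.imwrite('pics/k.png',c[:,:,::-1])
moves([.492,.188,.2],90,.05)
E
```

```text
key_stand 0.75 (np.int64(166), np.int64(241), np.int64(198), np.int64(270)) [0.4866 0.1784] 138.07819049719757 [0.4902 0.1843] [0.0621 0.0567] 86.5605697631836 573
key_stand 0.42 (np.int64(323), np.int64(125), np.int64(343), np.int64(149)) [ 0.7376 -0.1225] 158.43991698080393 [ 0.7379 -0.1225] [0.0374 0.0556] 63.38294982910156 391
flat_carton 0.91 (np.int64(357), np.int64(131), np.int64(403), np.int64(186)) [ 0.7016 -0.2261] 167.08340635838138 [ 0.7018 -0.226 ] [0.0839 0.1127] 77.51216888427734 1962Traceback (most recent call last):
  File "<stdin>", line 6, in <module>
  File "h.py", line 22, in yawmask
    ys,xs=np.nonzero(m);P=np.array([plane(n,(x,y),z)[:2] for x,y in zip(xs,ys)])
                                    ~~~~~^^^^^^^^^^^
  File "h.py", line 17, in plane
    c=calibration(n);T=np.array(c['cam_to_world'])
ValueError: time passes only in moves, steps and waits
```

```bash
sed -i 's/^from station import \*/from station import *\nfrom functools import lru_cache\ncalibration=lru_cache(calibration)/' h.py
python3 - <<'E'
from h import *
b=snap('top').astype(int)
for t in('loupe','mount'):
    for d in cut_out('top',t)[:2]:
        m=d['mask'];z={'mount':.008,'loupe':.008}[t]
        ys,xs=np.nonzero(m);print(t,round(d['conf'],2),*yawmask('top',m,z))
g=(b[:,:,0]-b[:,:,2]>50)&(b[:,:,1]-b[:,:,2]>25);g[:190]=0;g[225:]=0;g[:,:250]=0;g[:,290:]=0
print('wing',*yawmask('top',g,.048))
wm=(b.min(2)>165);wm[:150]=0;wm[235:]=0;wm[:,:245]=0;wm[:,296:]=0
print('plate',*yawmask('top',wm,.008))
k=(b.max(2)<62);k[:238]=0;k[268:]=0;k[:,:160]=0;k[:,180:]=0
print('keytop',*yawmask('top',k,.14))
c=cv2.resize(b[235:275,160:202].astype(np.uint8),None,fx=12,fy=12,interpolation=cv2.INTER_CUBIC)
cv2.imwrite('pics/k.png',c[:,:,::-1])
moves([.492,.188,.2],90,.05)
E
```

```text
loupe 0.79 [ 0.5221 -0.1956] -163.52000131533575 [ 0.5023 -0.191 ] [0.1595 0.0655] 4.538842678070068 1234
loupe 0.24 [ 0.699  -0.2241] 166.65731948460035 [ 0.6994 -0.2244] [0.0842 0.1122] 77.51460266113281 1990
mount 0.97 [0.6263 0.0042] 175.26577679412503 [0.6409 0.0029] [0.0798 0.1956] 84.91439819335938 2885
wing [0.5857 0.0081] -158.59203361887802 [0.5856 0.0082] [0.0156 0.0049] 21.641481399536133 21
plate [0.6193 0.0078] 173.93639132371098 [0.6228 0.0054] [0.0802 0.159 ] 84.70186614990234 2367
keytop [0.4903 0.1843] -121.7083749883313 [0.4902 0.1821] [0.0273 0.0203] 79.88111114501953 117
t 1.3 pos [ 0.1527 -0.606   0.2313] jawyaw -75.86070891386781 xaxis [ 0.  0. -1.] f [-0.584   0.0757 -0.2201] open 0.08563020318228935
shift tool mm [  31.313  -687.0971 -523.0025] world mm [339.3143 794.0412 -31.2888] rotvec deg [14.1393 -0.0009  0.0013] | after turn, shift mm [  31.2888 -794.0412 -339.3143]
```

View pics/k.png

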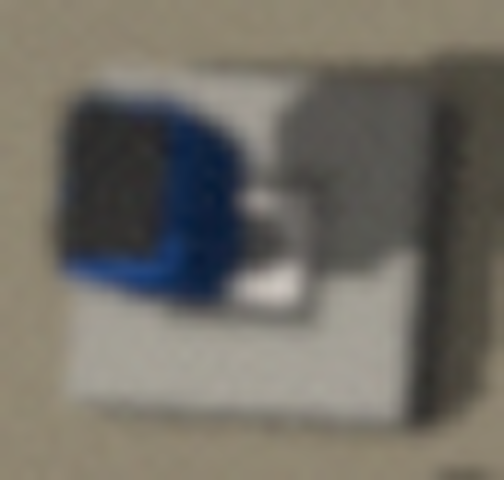

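Key yaw is about -5°, the wing about +20°, and the mount about -5.5°. First I approach the key.

{"api": "arm_command", "payload": {
  "plan": [
    [[-0.01,0,0,6.4,0,0,0.06],[-0.01,0,0,6.4,0,0,0.06],[-0.01,0,0,6.4,0,0,0.06],[0,-0.034,-0.016,0,0,0,0.06],[0,-0.034,-0.016,0,0,0,0.06],[0,-0.034,-0.016,0,0,0,0.06],[0,-0.034,-0.016,0,0,0,0.06],[0,-0.034,-0.016,0,0,0,0.06],[0,-0.034,-0.016,0,0,0,0.06],[0,-0.034,-0.016,0,0,0,0.06],[0,-0.034,-0.016,0,0,0,0.06],[0,-0.034,-0.016,0,0,0,0.06],[0,-0.034,-0.016,0,0,0,0.06],[0,-0.034,-0.016,0,0,0,0.06],[0,-0.034,-0.016,0,0,0,0.06],[0,-0.034,-0.016,0,0,0,0.06],[0,-0.034,-0.016,0,0,0,0.06]]
  ],
  "squeeze": 40
}}

```text
t: 2.72
tool_pos: [0.4338, -0.1431, 0.2633]
tool_rot: [-2.168, 0.136, 2.154]
contact_force: [0.3, -0.8, 0.2]
opening: 0.0603
```

```bash
python3 - <<'E'
from h import *
print('cap',plane('top',(169.1,249.5),.144),'hole',plane('top',(180.5,254.8),.038))
b=snap('top').astype(float)[190:225,250:290]
W=np.clip(b[:,:,0]-b[:,:,2]-15,0,None)
ys,xs=np.nonzero(W>0);P=np.array([plane('top',(x+250,y+190),.048)[:2] for x,y in zip(xs,ys)]);ww=W[ys,xs]
ce=[.5857,.0081];m=np.linalg.norm(P-ce,axis=1)<.013;P=P[m];ww=ww[m]
c=np.average(P,axis=0,weights=ww);C=np.cov(P.T,aweights=ww);e,v=np.linalg.eigh(C);print('wing',c,np.degrees(np.arctan2(v[1,1],v[0,1])),e**.5,len(ww))
moves([.492,.188,.26],85,.05)
E
```

```text
cap [0.4914 0.1874 0.144 ] hole [0.4912 0.1876 0.038 ]
wing [0.5857 0.0081] -159.14968144168543 [0.0021 0.0053] 77
t 2.7667 pos [ 0.4365 -0.1374  0.2633] jawyaw -96.53762446185844 xaxis [ 0.0087 -0.0001 -1.    ] f [-0.6301  4.477  -0.2331] open 0.06000880129285566
shift tool mm [   3.7872 -329.6339  -18.0241] world mm [ 55.4699 325.4377  -3.3335] rotvec deg [-1.5378 -0.4983  0.0449] | after turn, shift mm [   3.3335 -329.0338  -26.8951]
```

{"api": "arm_command", "payload": {
  "plan": [
    [[0,-0.033,-0.003,-1.5,-0.5,0,0.06],[0,-0.033,-0.0026,0,0,0,0.06],[0,-0.033,-0.0026,0,0,0,0.06],[0,-0.033,-0.0026,0,0,0,0.06],[0,-0.033,-0.0026,0,0,0,0.06],[0,-0.033,-0.0026,0,0,0,0.06],[0,-0.033,-0.0026,0,0,0,0.06],[0,-0.033,-0.0026,0,0,0,0.06],[0,-0.033,-0.0026,0,0,0,0.06],[0,-0.02,-0.0026,0,0,0,0.06],[0,0,0,0,0,0,0.06],[0,0,0,0,0,0,0.06]]
  ]
}}

```text
t: 3.77
tool_pos: [0.4926, 0.1948, 0.2651]
tool_rot: [-2.187, 0.087, 2.175]
contact_force: [-0.2, 0.0, -0.1]
opening: 0.0605
```

```bash
python3 - <<'E'
from h import *
moves([.4914,.1875,.095],85,.05)
E
```

```text
t 3.7667 pos [0.4926 0.1948 0.2651] jawyaw -94.57425770212626 xaxis [ 0.0054 -0.0002 -1.    ] f [-0.1968  0.015  -0.1126] open 0.06045178746376625
shift tool mm [170.1105   7.4504   1.5563] world mm [  -1.2292   -7.3417 -170.1179] rotvec deg [ 0.4257 -0.3086  0.0126] | after turn, shift mm [170.1179   7.4209   0.5847]
```

{"api": "arm_command", "payload": {
  "plan": [
    [[0.01,0.0075,0.001,0.4,-0.3,0,0.06],[0.025,0,0,0,0,0,0.06],[0.025,0,0,0,0,0,0.06],[0.025,0,0,0,0,0,0.06],[0.025,0,0,0,0,0,0.06],[0.02,0,0,0,0,0,0.06],[0.02,0,0,0,0,0,0.06],[0.01,0,0,0,0,0,0.06],[0,0,0,0,0,0,0.06],[0,0,0,0,0,0,0.06]]
  ]
}}

```text
t: 4.6
tool_pos: [0.4897, 0.1707, 0.0961]
tool_rot: [-2.17, 0.119, 2.169]
contact_force: [0.8, 0.4, 0.4]
opening: 0.0599
```

```bash
python3 - <<'E'
from h import *
moves([.4914,.1875,.095],85,.05)
snap('side','g.png',(200,180,420,370),3)
E
```

```text
t 4.6 pos [0.4897 0.1707 0.0961] jawyaw -96.04221685558365 xaxis [ 0.0001 -0.0045 -1.    ] f [0.7674 0.3994 0.4279] open 0.05987731404038531
shift tool mm [  0.9844 -16.8538   0.0858] world mm [ 1.6888 16.7646 -1.0599] rotvec deg [-1.0421 -0.0311 -0.2568] | after turn, shift mm [  1.0599 -16.848   -0.2213]
```

View pics/g.png

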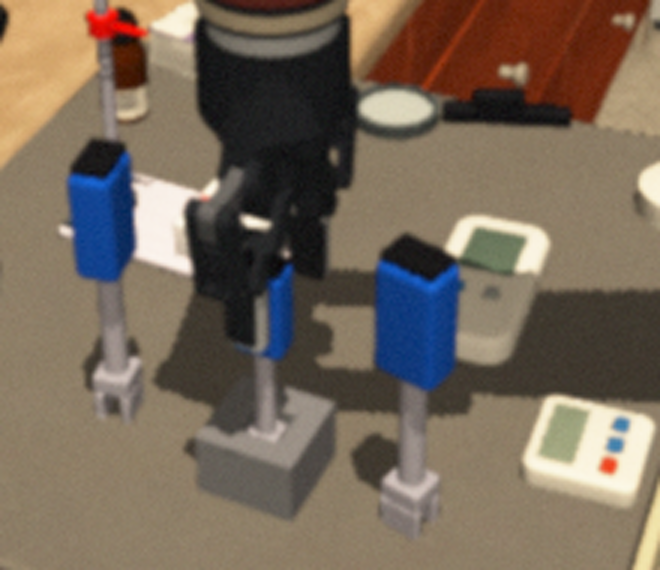

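The fingers straddle the handle, but the hand is 17 mm short in y and the view shows no contact. I centre it in two small steps, then close.

{"api": "arm_command", "payload": {
  "plan": [
    [[0,-0.008,0,-1,0,-0.2,0.06],[0,-0.007,0,0,0,0,0.06],[0,0,0,0,0,0,0.06],[0,0,0,0,0,0,0.06]]
  ]
}}

```text
t: 4.98
tool_pos: [0.4948, 0.1875, 0.1015]
tool_rot: [-2.186, 0.093, 2.166]
contact_force: [-0.1, -0.6, 0.8]
opening: 0.0603
```

```bash
python3 - <<'E'
from h import *
moves([.4914,.1875,.095],85,.05)
E
```

```text
t 4.9833 pos [0.4948 0.1875 0.1015] jawyaw -94.97549899974995 xaxis [ 0.0094  0.0014 -1.    ] f [-0.0921 -0.5625  0.8147] open 0.0602810040277597
shift tool mm [6.4722 0.2648 3.4288] world mm [-3.3779  0.0425 -6.5041] rotvec deg [ 0.0239 -0.5289  0.1255] | after turn, shift mm [6.5041 0.252  3.3688]
```

{"api": "arm_command", "payload": {
  "plan": [
    [[0.006,0,0.003,0,-0.5,0.1,0.06],[0,0,0,0,0,0,0.06],[0,0,0,0,0,0,0.01],[0,0,0,0,0,0,0.01],[0,0,0,0,0,0,0.01],[0,0,0,0,0,0,0.01],[0,0,0,0,0,0,0.01],[0,0,0,0,0,0,0.01]]
  ],
  "squeeze": 60
}}

```text
t: 5.65
tool_pos: [0.4927, 0.1889, 0.0968]
tool_rot: [-2.18, 0.092, 2.174]
contact_force: [-0.1, -0.8, 0.5]
opening: 0.0195
```

```bash
python3 - <<'E'
from h import *
moves([.4914,.1875,.235],85,.05)
E
```

```text
t 5.65 pos [0.4927 0.1889 0.0968] jawyaw -94.88482453566479 xaxis [ 0.0029  0.001  -1.    ] f [-0.051  -0.7575  0.5212] open 0.019536611515437105
shift tool mm [-138.2315    1.2874    0.7931] world mm [ -1.3047  -1.3566 138.227 ] rotvec deg [ 0.1151 -0.1621  0.0729] | after turn, shift mm [-138.227     1.4651    1.1815]
```

{"api": "arm_command", "payload": {
  "plan": [
    [[-0.008,0,0,0,0,0,0.01],[-0.01,0,0,0,0,0,0.01],[-0.01,0,0,0,0,0,0.01],[-0.01,0,0,0,0,0,0.01],[-0.015,0,0,0,0,0,0.01],[-0.015,0,0,0,0,0,0.01],[-0.02,0,0,0,0,0,0.01],[-0.02,0,0,0,0,0,0.01],[-0.015,0,0,0,0,0,0.01],[-0.01,0,0,0,0,0,0.01],[0,0,0,0,0,0,0.01],[0,0,0,0,0,0,0.01]]
  ]
}}

```text
t: 6.65
tool_pos: [0.492, 0.1885, 0.246]
tool_rot: [-2.185, 0.09, 2.168]
contact_force: [-0.4, -0.0, -0.5]
opening: 0.0191
```

```bash
python3 - <<'E'
from h import *
moves([.5857,.0081,.235],111,.05)
E
```

```text
t 6.65 pos [0.492  0.1885 0.246 ] jawyaw -94.89631125959403 xaxis [ 0.0077  0.0022 -1.    ] f [-0.361  -0.0478 -0.5423] open 0.019091821438859485
shift tool mm [  11.3737  171.8199 -108.7182] world mm [  93.7409 -180.4487  -11.045 ] rotvec deg [-25.8968  -0.4602   0.0629] | after turn, shift mm [ 11.045  202.0571 -22.8476]
```

{"api": "arm_command", "payload": {
  "plan": [
    [[0,0,0,-6.5,0,0,0.01],[0,0,0,-6.5,0,0,0.01],[0,0,0,-6.5,0,0,0.01],[0,0,0,-5.5,0,0,0.01],[0,0,0,0,0,0,0.01],[0,0.02,-0.002,0,0,0,0.01],[0,0.025,-0.003,0,0,0,0.01],[0,0.025,-0.003,0,0,0,0.01],[0,0.025,-0.003,0,0,0,0.01],[0,0.025,-0.003,0,0,0,0.01],[0,0.025,-0.003,0,0,0,0.01],[0,0.02,-0.002,0,0,0,0.01],[0,0.015,0,0,0,0,0.01],[0,0.01,0,0,0,0,0.01],[0,0,0,0,0,0,0.01],[0,0,0,0,0,0,0.01]]
  ]
}}

```text
t: 7.98
tool_pos: [0.5726, 0.0103, 0.2282]
tool_rot: [2.016, 0.362, -2.055]
contact_force: [0.1, 0.5, -1.1]
opening: 0.0193
```

```bash
python3 - <<'E'
from h import *
moves([.5857,.0081,.155],111,.05)
for n in('side','top'):
    get_image(n)
    for t in('key_mouth','screw_top','key'):
        for d in mark_of(n,t)[:4]:
            p=w(n,d['at']); print(n,t,round(d['conf'],2),p)
E
```

```text
t 7.9833 pos [0.5726 0.0103 0.2282] jawyaw -70.14911202727157 xaxis [-0.0198  0.0022 -0.9998] f [ 0.1284  0.4601 -1.1092] open 0.019260037673088076
shift tool mm [ 72.8925   7.2083 -12.9089] world mm [ 13.1407  -2.2312 -73.1728] rotvec deg [-1.1445  1.0204  0.5174] | after turn, shift mm [ 73.1728   6.7922 -11.4683]
side key_mouth 0.98 [ 0.5905  0.1736 -0.0031]
side key_mouth 0.79 [0.5668 0.0111 0.1388]
side key_mouth 0.71 [0.4066 0.1917 0.0006]
side screw_top 0.44 [0.5872 0.0104 0.0411]
side key 0.98 [0.5676 0.0132 0.142 ]
side key 0.78 [0.4073 0.1903 0.0031]
side key 0.73 [0.5896 0.1767 0.0018]
top key_mouth 0.85 [ 0.5931  0.1697 -0.0016]
top key_mouth 0.79 [0.4097 0.193  0.0021]
top key_mouth 0.59 [0.5705 0.0124 0.1429]
top screw_top 0.39 [0.5884 0.0086 0.0377]
top key 0.94 [0.5889 0.1731 0.0003]
top key 0.72 [ 0.4079  0.1929 -0.002 ]
top key 0.55 [0.5677 0.0132 0.1485]
```

{"api": "arm_command", "payload": {
  "plan": [
    [[0,0.003,-0.006,-1.1,1.0,0.5,0.01],[0,0.003,-0.005,0,0,0,0.01],[0,0,0,0,0,0,0.01],[0,0,0,0,0,0,0.01],[0.015,0,0,0,0,0,0.01],[0.015,0,0,0,0,0,0.01],[0.015,0,0,0,0,0,0.01],[0,0,0,0,0,0,0.01],[0,0,0,0,0,0,0.01]]
  ]
}}

```text
t: 9.13
tool_pos: [0.5886, 0.0096, 0.1852]
tool_rot: [2.026, 0.376, -2.009]
contact_force: [0.2, 0.5, -0.7]
opening: 0.019
```

```bash
python3 - <<'E'
from h import *
moves([.5862,.0085,.147],111,.05)
a=snap('side','s2.png',(230,130,340,270),4)
for n in('side','top'):
    if n=='top':get_image(n)
    for t in('key_mouth','screw_top'):
        for d in mark_of(n,t)[:4]:
            p=w(n,d['at']); 
            if p[1]<.1: print(n,t,round(d['conf'],2),p)
E
```

```text
t 9.1333 pos [0.5886 0.0096 0.1852] jawyaw -68.7176086320193 xaxis [ 0.0082 -0.001  -1.    ] f [ 0.2193  0.458  -0.7357] open 0.018961726335540423
shift tool mm [38.1842 -0.0317  2.8791] world mm [ -2.3816  -1.0547 -38.2039] rotvec deg [ 0.2832 -0.4163 -0.2239] | after turn, shift mm [38.2039  0.1312  2.6013]
side key_mouth 0.68 [0.5849 0.0105 0.0945]
side screw_top 0.69 [0.5857 0.0085 0.0413]
side screw_top 0.38 [ 0.6962 -0.2201 -0.0047]
top key_mouth 0.46 [0.5898 0.0092 0.0989]
top screw_top 0.47 [0.586  0.0092 0.0442]
```

View pics/s2.png

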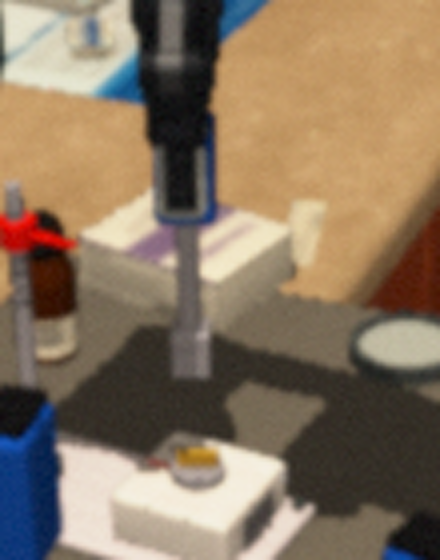

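The key hangs upright over the wing, with the slot roughly along it. I level the tool, centre it and descend to just above the wing.

{"api": "arm_command", "payload": {
  "plan": [
    [[0,0,0.0025,0.3,-0.4,-0.2,0.01],[0,0,0,0,0,0,0.01],[0.01,0,0,0,0,0,0.01],[0.01,0,0,0,0,0,0.01],[0.008,0,0,0,0,0,0.01],[0,0,0,0,0,0,0.01],[0,0,0,0,0,0,0.01]]
  ]
}}

```text
t: 10.02
tool_pos: [0.5872, 0.0084, 0.1567]
tool_rot: [2.025, 0.372, -2.017]
contact_force: [-0.6, -0.2, -1.1]
opening: 0.0191
```

```bash
python3 - <<'E'
from h import *
moves([.586,.0088,.131],111,.05)
E
```

```text
t 10.0167 pos [0.5872 0.0084 0.1567] jawyaw -69.05027526412667 xaxis [ 0.004  -0.0007 -1.    ] f [-0.6408 -0.1965 -1.0656] open 0.01914888448429089
shift tool mm [25.7383 -0.8441  1.0557] world mm [ -1.1849   0.393  -25.7435] rotvec deg [-0.0501 -0.1994 -0.1189] | after turn, shift mm [25.7435 -0.7916  0.9654]
```

{"api": "arm_command", "payload": {
  "plan": [
    [[0.005,-0.0005,0.001,0,-0.2,-0.1,0.01],[0.006,0,0,0,0,0,0.01],[0.005,0,0,0,0,0,0.01],[0.004,0,0,0,0,0,0.01],[0,0,0,0,0,0,0.01],[0,0,0,0,0,0,0.01]]
  ]
}}

```text
t: 10.52
tool_pos: [0.5854, 0.0086, 0.1335]
tool_rot: [2.02, 0.374, -2.024]
contact_force: [-0.1, 0.1, -0.4]
opening: 0.0195
```

```bash
python3 - <<'E'
from h import *
moves([.586,.0088,.131],111,.05); print(ctrl.get_obs()['wrist_torque'])
E
```

```text
t 10.5167 pos [0.5854 0.0086 0.1335] jawyaw -69.04735584565984 xaxis [-0.0021 -0.0001 -1.    ] f [-0.0694  0.1277 -0.3981] open 0.01951580749970235
shift tool mm [ 2.5052  0.0469 -0.5959] world mm [ 0.5681  0.1691 -2.5064] rotvec deg [-0.0473  0.1122  0.0391] | after turn, shift mm [ 2.5064  0.0457 -0.591 ]
[ 0.0192 -0.0138  0.0378]
```

No contact force with the mouth below the wing top, so the slot is over the wing. Turning clockwise is + about tool x.

{"api": "arm_command", "payload": {
  "plan": [
    [[0.0015,0,-0.0005,0,0.1,0,0.01],[0,0,0,5,0,0,0.01],[0,0,0,5,0,0,0.01],[0,0,0,5,0,0,0.01],[0,0,0,5,0,0,0.01],[0,0,0,5,0,0,0.01],[0,0,0,0,0,0,0.01],[0,0,0,0,0,0,0.01]]
  ]
}}

```text
t: 11.18
tool_pos: [0.5866, 0.0086, 0.1325]
tool_rot: [-2.178, 0.097, 2.174]
contact_force: [-0.5, 0.1, -1.6]
opening: 0.0192
```

```bash
python3 - <<'E'
from h import *
moves([.5858,.0087,.1325],51,.05); print(ctrl.get_obs()['wrist_torque'])
E
```

```text
t 11.1833 pos [0.5866 0.0086 0.1325] jawyaw -95.07780731447212 xaxis [ 0.0019 -0.0002 -1.    ] f [-0.5108  0.0706 -1.5967] open 0.019172453235643074
shift tool mm [-0.0378 -0.069   0.845 ] world mm [-0.8356  0.1435  0.0362] rotvec deg [33.9222 -0.1046  0.0318] | after turn, shift mm [-0.0362  0.4143  0.7397]
[-0.0647  0.0633  0.0758]
```

Torque along z shows the screw's friction. I keep turning.

{"api": "arm_command", "payload": {
  "plan": [
    [[0,0,0.0008,5,0,0,0.01],[0,0,0,5,0,0,0.01],[0,0,0,5,0,0,0.01],[0,0,0,5,0,0,0.01],[0,0,0,4,0,0,0.01],[0,0,0,0,0,0,0.01],[0,0,0,0,0,0,0.01]]
  ]
}}

```text
t: 11.77
tool_pos: [0.5865, 0.0088, 0.1325]
tool_rot: [-1.939, 0.504, 1.93]
contact_force: [-0.0, 0.1, -1.2]
opening: 0.0194
```

```bash
python3 - <<'E'
from h import *
moves([.5858,.0087,.1325],45,.05); print(ctrl.get_obs()['wrist_torque'])
E
```

```text
t 11.7667 pos [0.5865 0.0088 0.1325] jawyaw -119.24355316968864 xaxis [ 0.0044 -0.0002 -1.    ] f [-0.0038  0.0748 -1.1695] open 0.019365266598723018
shift tool mm [-0.0241  0.397   0.5958] world mm [-0.7139 -0.0553  0.021 ] rotvec deg [15.7562 -0.2069  0.1409] | after turn, shift mm [-0.021   0.5439  0.4657]
[0.0342 0.0151 0.0508]
```

{"api": "arm_command", "payload": {
  "plan": [
    [[0,0,0.0006,4,-0.2,0,0.01],[0,0,0,4,0,0,0.01],[0,0,0,3,0,0,0.01],[0,0,0,0,0,0,0.01]]
  ]
}}

```text
t: 12.1
tool_pos: [0.5867, 0.0087, 0.1325]
tool_rot: [-1.818, 0.66, 1.812]
contact_force: [-0.6, -0.3, -2.1]
opening: 0.0192
```

```bash
python3 - <<'E'
from h import *
moves([.5858,.0087,.1325],45,.05); print(ctrl.get_obs()['wrist_torque'])
E
```

```text
t 12.1 pos [0.5867 0.0087 0.1325] jawyaw -130.07264228670243 xaxis [ 0.0035  0.0008 -1.    ] f [-0.6205 -0.2671 -2.1163] open 0.01920282832288429
shift tool mm [-0.0124  0.5639  0.6735] world mm [-0.8785  0.0021  0.0093] rotvec deg [ 4.9272 -0.1159  0.1672] | after turn, shift mm [-0.0093  0.6197  0.6226]
[0.0198 0.04   0.0627]
```

{"api": "arm_command", "payload": {
  "plan": [
    [[0,0.0005,0.0006,4,-0.1,0,0.01],[0,0,0,4,0,0,0.01],[0,0,0,0,0,0,0.01]]
  ]
}}

```text
t: 12.35
tool_pos: [0.5866, 0.0086, 0.1325]
tool_rot: [-1.73, 0.762, 1.723]
contact_force: [-0.7, -0.6, -1.4]
opening: 0.0194
```

```bash
python3 - <<'E'
from h import *
moves([.5858,.0087,.1325],37,.05); print(ctrl.get_obs()['wrist_torque'])
E
```

```text
t 12.35 pos [0.5866 0.0086 0.1325] jawyaw -137.8103209289381 xaxis [ 0.0045  0.0018 -1.    ] f [-0.7283 -0.5926 -1.4337] open 0.019438640062712332
shift tool mm [-0.0374  0.573   0.6007] world mm [-0.8281  0.0602  0.0338] rotvec deg [ 5.1894 -0.0852  0.2634] | after turn, shift mm [-0.0338  0.6251  0.5464]
[0.0352 0.0464 0.0348]
```

{"api": "arm_command", "payload": {
  "plan": [
    [[0,0,0,3,-0.1,0.2,0.01],[0,0,0,3,0,0,0.01],[0,0,0,0,0,0,0.01]]
  ]
}}

```text
t: 12.6
tool_pos: [0.5869, 0.0087, 0.1325]
tool_rot: [-1.663, 0.833, 1.662]
contact_force: [0.2, 0.5, -1.6]
opening: 0.0192
```

```bash
python3 - <<'E'
from h import *
moves([.5858,.0087,.1325],37,.05); print(ctrl.get_obs()['wrist_torque'])
a=snap('side','s3.png',(240,170,330,270),5)
E
```

```text
t 12.6 pos [0.5869 0.0087 0.1325] jawyaw -143.33426022037412 xaxis [ 0.0015  0.001  -1.    ] f [ 0.2087  0.5027 -1.6313] open 0.019226625633194064
shift tool mm [-0.0395  0.9182  0.638 ] world mm [-1.1175 -0.0366  0.0378] rotvec deg [-0.3343 -0.0063  0.1059] | after turn, shift mm [-0.0378  0.9145  0.6433]
[-0.0439  0.0036  0.0143]
```

View pics/s3.png

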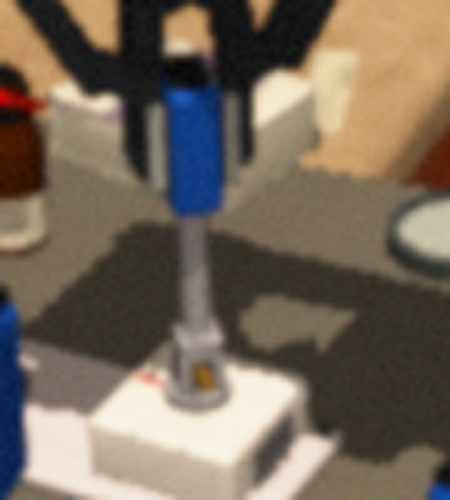

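The key is seated with the brass wing inside its slot. There is no stop torque yet, so I turn further.

{"api": "arm_command", "payload": {
  "plan": [
    [[0,0.0008,0.0006,3,0,0.1,0.01],[0,0,0,3,0,0,0.01],[0,0,0,0,0,0,0.01]]
  ]
}}

```text
t: 12.9
tool_pos: [0.5868, 0.0088, 0.1325]
tool_rot: [-1.6, 0.899, 1.595]
contact_force: [1.3, 0.1, -2.6]
opening: 0.019
```

```bash
python3 - <<'E'
from h import *
moves([.5858,.0087,.1325],37,.05); print(ctrl.get_obs()['wrist_torque'])
E
```

```text
t 12.9 pos [0.5868 0.0088 0.1325] jawyaw -148.83302984783487 xaxis [ 0.0031 -0.     -1.    ] f [ 1.3358  0.0736 -2.5639] open 0.01904198555988263
shift tool mm [-0.0071  0.9335  0.464 ] world mm [-1.0389 -0.0861  0.0038] rotvec deg [-5.8331 -0.1013  0.147 ] | after turn, shift mm [-0.0038  0.8816  0.5565]
[ 0.0187 -0.0219  0.1624]
```

{"api": "arm_command", "payload": {
  "plan": [
    [[0,0,0,3,0,0,0.01],[0,0,0,2,0,0,0.01],[0,0,0,1,0,0,0.01]]
  ]
}}

```text
t: 13.15
tool_pos: [0.5867, 0.009, 0.1324]
tool_rot: [-1.535, 0.96, 1.53]
contact_force: [0.2, 0.0, -2.4]
opening: 0.019
```

```bash
python3 - <<'E'
from h import *
moves([.5858,.0087,.1325],37,.05); print(ctrl.get_obs()['wrist_torque'])
E
```

```text
t 13.15 pos [0.5867 0.009  0.1324] jawyaw -154.20943731066436 xaxis [ 0.0029 -0.0003 -1.    ] f [ 0.1796  0.0041 -2.4267] open 0.019024962879199022
shift tool mm [-0.0983  0.9387  0.1647] world mm [-0.9171 -0.2601  0.0958] rotvec deg [-11.2095  -0.1031   0.1308] | after turn, shift mm [-0.0958  0.8889  0.3442]
[ 0.1144 -0.1052  0.5278]
```

Torque has risen to 0.53 N m, so this is the stop. I hold briefly, ease off, lift straight up and take a look at the screw.

{"api": "arm_command", "payload": {
  "plan": [
    [[0,0,0,0,0,0,0.01],[0,0,0,0,0,0,0.01],[0,0,0,-4,0,0,0.01],[0,0,0,-4,0,0,0.01],[0,0,0,-4,0,0,0.01],[0,0,0,0,0,0,0.01],[-0.006,0,0,0,0,0,0.01],[-0.01,0,0,0,0,0,0.01],[-0.015,0,0,0,0,0,0.01],[-0.02,0,0,0,0,0,0.01],[-0.02,0,0,0,0,0,0.01],[-0.02,0,0,0,0,0,0.01],[-0.01,0,0,0,0,0,0.01],[0,0,0,0,0,0,0.01],[0,0,0,0,0,0,0.01]]
  ]
}}

```text
t: 14.4
tool_pos: [0.587, 0.0086, 0.2453]
tool_rot: [-1.688, 0.811, 1.676]
contact_force: [-0.7, 0.2, -1.4]
opening: 0.0193
```

```bash
python3 - <<'E'
from h import *
moves([.4914,.1875,.245],86,.05)
a=get_image('side').astype(int)
b=a[230:262,265:300];g=(b[:,:,0]-b[:,:,2]>60)&(b[:,:,1]-b[:,:,2]>25);m=np.zeros((420,560),bool);m[230:262,265:300]=g
print('wing side',*yawmask('side',m,.046))
for d in mark_of('side','key_mouth')[:4]:
    p=w('side',d['at']);print(d['conf'],p)
E
```

```text
t 14.4 pos [0.587  0.0086 0.2453] jawyaw -141.64649435309502 xaxis [ 0.0072 -0.     -1.    ] f [-0.6739  0.2167 -1.4197] open 0.019300720072849768
shift tool mm [ -0.3716 -36.0024 199.5985] world mm [-95.6182 178.8657  -0.3202] rotvec deg [-47.647   -0.375    0.1957] | after turn, shift mm [   0.3202 -171.7601  107.8623]
wing side [0.5874 0.006 ] 130.0468921170025 [0.5869 0.0061] [0.0071 0.0254] 44.21826934814453 27
0.95 [0.5825 0.0106 0.1571]
0.82 [ 0.5915  0.1708 -0.0031]
0.59 [0.4057 0.1938 0.003 ]
```

{"api": "arm_command", "payload": {
  "plan": [
    [[0,0,0,-6.8,0,0,0.01],[0,0,0,-6.8,0,0,0.01],[0,0,0,-6.8,0,0,0.01],[0,0,0,-6.8,0,0,0.01],[0,0,0,-6.8,0,0,0.01],[0,0,0,-6.8,0,0,0.01],[0,0,0,-5,0,0,0.01],[0,0,0,0,0,0,0.01],[0,-0.02,0.012,0,0,0,0.01],[0,-0.025,0.016,0,0,0,0.01],[0,-0.025,0.016,0,0,0,0.01],[0,-0.025,0.016,0,0,0,0.01],[0,-0.025,0.016,0,0,0,0.01],[0,-0.02,0.012,0,0,0,0.01],[0,-0.015,0.01,0,0,0,0.01],[0,-0.008,0.005,0,0,0,0.01],[0,0,0,0,0,0,0.01],[0,0,0,0,0,0,0.01]]
  ]
}}

```text
t: 16.0
tool_pos: [0.4798, 0.1843, 0.2173]
tool_rot: [-2.131, 0.101, 2.218]
contact_force: [0.0, -0.6, -1.3]
opening: 0.0191
```

```bash
python3 - <<'E'
from h import *
moves([.492,.188,.145],86,.05)
E
```

```text
t 16.0 pos [0.4798 0.1843 0.2173] jawyaw -95.25038877241408 xaxis [-0.04    0.0003 -0.9992] f [ 0.0389 -0.6401 -1.2535] open 0.01909554486832808
shift tool mm [ 71.7726  -5.0116 -14.6801] world mm [ 12.1913   3.6675 -72.3177] rotvec deg [-1.2541  2.2888 -0.1683] | after turn, shift mm [ 72.3177  -4.5089 -11.9058]
```

{"api": "arm_command", "payload": {
  "plan": [
    [[0,-0.002,-0.006,-1.2,2.3,-0.2,0.01],[0,0,0,0,0,0,0.01],[0,-0.002,-0.005,0,0,0,0.01],[0,0,0,0,0,0,0.01],[0,0,0,0,0,0,0.01]]
  ]
}}

```text
t: 16.42
tool_pos: [0.4931, 0.1837, 0.2155]
tool_rot: [-2.18, 0.088, 2.185]
contact_force: [-0.2, -0.4, -1.1]
opening: 0.0191
```

```bash
python3 - <<'E'
from h import *
moves([.492,.188,.145],86,.05)
E
```

```text
t 16.4167 pos [0.4931 0.1837 0.2155] jawyaw -94.50797152994856 xaxis [-0.0023 -0.0019 -1.    ] f [-0.1912 -0.3566 -1.0969] open 0.019115384143950736
shift tool mm [70.478  -4.3697  1.2888] world mm [ -1.1044   4.3226 -70.484 ] rotvec deg [-0.5081  0.124  -0.1191] | after turn, shift mm [70.484  -4.235   1.4032]
```

Descend to about 10 mm above the stand, then check.

{"api": "arm_command", "payload": {
  "plan": [
    [[0.01,-0.004,0.001,-0.5,0.1,-0.1,0.01],[0.018,0,0,0,0,0,0.01],[0.018,0,0,0,0,0,0.01],[0.012,0,0,0,0,0,0.01],[0.007,0,0,0,0,0,0.01],[0,0,0,0,0,0,0.01],[0,0,0,0,0,0,0.01]]
  ]
}}

```text
t: 17.0
tool_pos: [0.4933, 0.1873, 0.1458]
tool_rot: [-2.183, 0.078, 2.186]
contact_force: [-0.1, 0.7, -0.8]
opening: 0.0192
```

```bash
python3 - <<'E'
from h import *
moves([.492,.188,.135],86,.05)
for n in('side','top'):
    if n=='top': get_image(n)
    else: snap('side','s4.png',(240,230,340,350),5)
    for t in('key_mouth','key_stand'):
        for d in mark_of(n,t)[:4]:
            p=w(n,d['at']); 
            if abs(p[0]-.49)<.05: print(n,t,round(d['conf'],2),p)
E
```

```text
t 17.0 pos [0.4933 0.1873 0.1458] jawyaw -94.1257082184072 xaxis [-0.0014  0.0003 -1.    ] f [-0.0771  0.735  -0.7754] open 0.019225523937747447
shift tool mm [10.7884 -0.5614  1.3527] world mm [ -1.3235   0.6607 -10.7864] rotvec deg [-0.1257  0.0794  0.0127] | after turn, shift mm [10.7864 -0.5668  1.3664]
side key_mouth 0.95 [0.4901 0.1858 0.0556]
side key_stand 0.85 [ 0.4917  0.1891 -0.0013]
top key_mouth 0.52 [0.4928 0.1852 0.0621]
top key_stand 0.53 [0.4936 0.1852 0.0023]
```

View pics/s4.png

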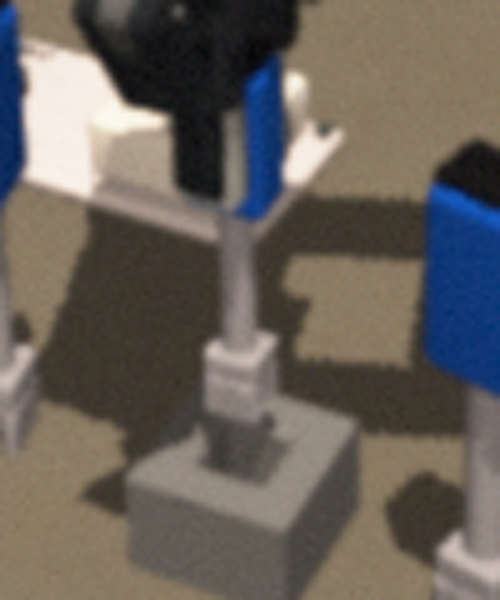

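```bash
python3 - <<'E'
from h import *
print('hole',plane('side',(287.8,320.7),.038),'mouth',plane('side',(287.1,309.8),.057))
f=lambda P:(px('side',P)-[240,230])*5
print('shaft',f([.4933,.1873,.12]),f([.4933,.1873,.08]))
c=[(sx*.009,sy*.0085) for sx in(-1,1) for sy in(-1,1)]
print('socket bottom',[f([.4933+a,.1873+b,.057]).round() for a,b in c],'top',[f([.4933+a,.1873+b,.081]).round() for a,b in c])
print('stand',[f([.4914+a*.028,.1876+b*.028,.038]).round() for a,b in((-1,-1),(-1,1),(1,1),(1,-1))])
E
```

```text
hole [0.4903 0.1915 0.038 ] mouth [0.4926 0.1878 0.057 ]
shaft [229.1767 239.6994] [232.3408 341.316 ]
socket bottom [array([271., 388.]), array([250., 421.]), array([219., 374.]), array([197., 407.])] top [array([269., 329.]), array([248., 362.]), array([217., 316.]), array([195., 348.])]
stand [array([353., 412.]), array([288., 525.]), array([125., 479.]), array([196., 370.])]
```

The socket is over the hole, about 1–2 mm short in +y. I go back to the exact grasp pose (0.4927, 0.1889), jaw yaw -94.9°, and insert slowly.

{"api": "arm_command", "payload": {
  "plan": [
    [[0,-0.0016,0.0005,0.7,0.1,0,0.01],[0,0,0,0,0,0,0.01],[0.008,0,0,0,0,0,0.01],[0.006,0,0,0,0,0,0.01],[0.006,0,0,0,0,0,0.01],[0,0,0,0,0,0,0.01]]
  ]
}}

```text
t: 17.8
tool_pos: [0.495, 0.1897, 0.1276]
tool_rot: [-2.185, 0.091, 2.169]
contact_force: [0.2, 0.3, -1.3]
opening: 0.0193
```

```bash
python3 - <<'E'
from h import *
moves([.4927,.1889,.098],85.1,.05)
E
```

```text
t 17.8 pos [0.495  0.1897 0.1276] jawyaw -94.89510115210764 xaxis [ 0.0074  0.0017 -1.    ] f [ 0.2113  0.3247 -1.3412] open 0.019326645092349045
shift tool mm [29.5417  1.0594  2.4591] world mm [ -2.3212  -0.7958 -29.5611] rotvec deg [ 0.0044 -0.4156  0.1326] | after turn, shift mm [29.5611  0.9912  2.2447]
```

{"api": "arm_command", "payload": {
  "plan": [
    [[-0.001,0.001,0.002,0,-0.4,0.1,0.01],[0,0,0,0,0,0,0.01],[0.005,0,0,0,0,0,0.01],[0.005,0,0,0,0,0,0.01],[0,0,0,0,0,0,0.01]]
  ]
}}

```text
t: 18.22
tool_pos: [0.4922, 0.1886, 0.1167]
tool_rot: [-2.176, 0.093, 2.18]
contact_force: [-0.6, 0.3, -1.2]
opening: 0.0193
```

```bash
python3 - <<'E'
from h import *
moves([.4927,.1889,.098],85.1,.05)
E
```

```text
t 18.2167 pos [0.4922 0.1886 0.1167] jawyaw -94.89714673119148 xaxis [-0.002  0.    -1.   ] f [-0.5559  0.2611 -1.1678] open 0.0192590740948726
shift tool mm [18.6906 -0.3259 -0.495 ] world mm [  0.4829   0.2832 -18.6916] rotvec deg [ 0.0028  0.1169 -0.0079] | after turn, shift mm [18.6916 -0.3234 -0.4569]
```

Inside the hole without force. I lower it to the floor.

{"api": "arm_command", "payload": {
  "plan": [
    [[0.005,0,0,0,0,0,0.01],[0.005,0,0,0,0,0,0.01],[0.004,0,0,0,0,0,0.01],[0.002,0,0,0,0,0,0.01],[0,0,0,0,0,0,0.01]]
  ]
}}

```text
t: 18.63
tool_pos: [0.492, 0.1886, 0.0985]
tool_rot: [-2.175, 0.093, 2.181]
contact_force: [0.5, 0.0, -0.5]
opening: 0.0195
```

```bash
python3 - <<'E'
from h import *
moves([.4927,.1889,.097],85.1,.05)
E
```

```text
t 18.6333 pos [0.492  0.1886 0.0985] jawyaw -94.90268754180751 xaxis [-0.0026 -0.0001 -1.    ] f [ 0.515   0.0165 -0.5266] open 0.01950157473326895
shift tool mm [ 1.5121 -0.3935 -0.6441] world mm [ 0.6715  0.3369 -1.5139] rotvec deg [-0.0027  0.1459 -0.0156] | after turn, shift mm [ 1.5139 -0.393  -0.6403]
```

{"api": "arm_command", "payload": {
  "plan": [
    [[0.001,0,0,0,0,0,0.01],[0,0,0,0,0,0,0.055],[0,0,0,0,0,0,0.055],[0,0,0,0,0,0,0.055],[0,0,0,0,0,0,0.055],[-0.008,0,0,0,0,0,0.055],[-0.012,0,0,0,0,0,0.055],[-0.015,0,0,0,0,0,0.055],[-0.018,0,0,0,0,0,0.055],[-0.02,0,0,0,0,0,0.055],[-0.02,0,0,0,0,0,0.055],[-0.02,0,0,0,0,0,0.055],[-0.02,0,0,0,0,0,0.055],[-0.01,0,0,0,0,0,0.055],[0,0,0,0,0,0,0.055]]
  ]
}}

```text
t: 19.88
tool_pos: [0.4936, 0.1889, 0.259]
tool_rot: [-2.184, 0.09, 2.169]
contact_force: [-0.1, -0.0, -0.2]
opening: 0.055
```

```bash
python3 - <<'E'
from h import *
L=[]
for n in('side','top'):
    a=get_image(n)
    for t in('key_mouth','key_stand','loupe','lens'):
        for d in mark_of(n,t)[:4]:
            p=w(n,d['at'])
            if (abs(p[0]-.49)<.05 and p[1]>.1) or p[1]<-.1 and d['conf']>.5: print(n,t,round(d['conf'],2),p)
    if n=='side':
        A=cv2.resize(a[215:365,210:350],None,fx=3,fy=3)
    else:
        B=cv2.resize(a[195:235,250:290],None,fx=8,fy=8)
        C=cv2.resize(a[205:305,335:400],None,fx=4.5,fy=4.5)
t=np.zeros((450,420+320,3),np.uint8);t[:,:420]=A;t[:320,420:]=B;cv2.imwrite('pics/chk.png',t[:,:,::-1])
moves([.475,-.207,.25],105,.05)
E
```

```text
side key_mouth 0.95 [0.4862 0.1898 0.0102]
side key_stand 0.92 [0.491  0.1877 0.0024]
side key_stand 0.71 [ 0.7356 -0.1206 -0.0018]
side loupe 0.68 [ 0.4752 -0.209   0.0003]
side lens 0.63 [ 0.5458 -0.1925  0.0067]
side lens 0.56 [0.4935 0.1897 0.0028]
top key_mouth 0.69 [ 0.6949 -0.2206  0.0052]
top key_stand 0.93 [0.4965 0.1868 0.0062]
top key_stand 0.18 [0.4903 0.1871 0.0085]
top loupe 0.57 [ 0.4765 -0.2057  0.0014]
top lens 0.74 [ 0.5491 -0.1832  0.0044]
t 20.3833 pos [0.4918 0.1885 0.2538] jawyaw -94.89686434150671 xaxis [-0.0005  0.0004 -1.    ] f [-0.0158 -0.1793  0.0357] open 0.055337154113030765
shift tool mm [  3.6422 395.4743 -17.0176] world mm [ -16.805  -395.482    -3.7902] rotvec deg [-19.8969   0.0269   0.0253] | after turn, shift mm [  3.7902 377.6568 118.5906]
```

View pics/chk.png

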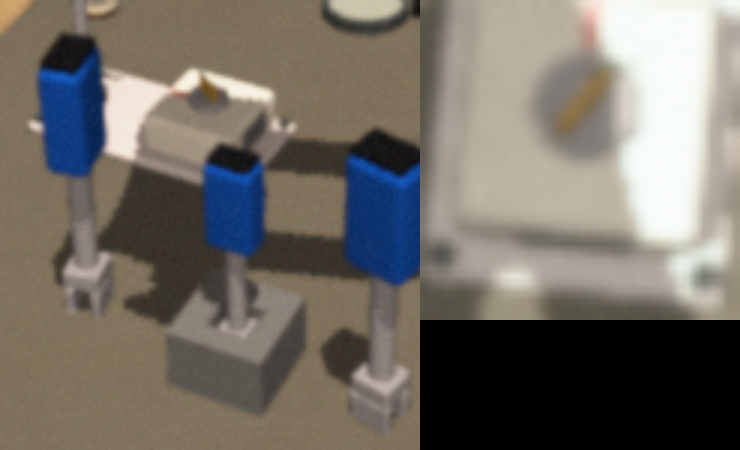

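The picture shows the key upright and down in its stand, and the wing now at about -42° (from +21°), about 1.1 rad turned. Now the loupe: origin about (0.475,-0.207), yaw about 15.5°.

{"api": "arm_command", "payload": {
  "plan": [
    [[0,0,0,-6.8,0,0,0.055],[0,0,0,-6.8,0,0,0.055],[0,0,0,-6.5,0,0,0.055],[0,0,0,0,0,0,0.055],[0,0.022,0.007,0,0,0,0.055],[0,0.032,0.01,0,0,0,0.055],[0,0.032,0.01,0,0,0,0.055],[0,0.032,0.01,0,0,0,0.055],[0,0.032,0.01,0,0,0,0.055],[0,0.032,0.01,0,0,0,0.055],[0,0.032,0.01,0,0,0,0.055],[0,0.032,0.01,0,0,0,0.055],[0,0.032,0.01,0,0,0,0.055],[0,0.03,0.01,0,0,0,0.055],[0,0.025,0.008,0,0,0,0.055],[0,0.015,0.005,0,0,0,0.055],[0,0.008,0.002,0,0,0,0.055],[0,0,0,0,0,0,0.055],[0,0,0,0,0,0,0.055]]
  ]
}}

```text
t: 21.97
tool_pos: [0.4746, -0.2005, 0.2486]
tool_rot: [2.089, 0.254, -2.101]
contact_force: [0.7, -0.4, -0.5]
opening: 0.055
```

```bash
python3 - <<'E'
from h import *
moves([.4752,-.2071,.1],105.5,.05)
E
```

```text
t 21.9667 pos [ 0.4746 -0.2005  0.2486] jawyaw -76.2731556053284 xaxis [-0.0059  0.0015 -1.    ] f [ 0.6928 -0.3871 -0.5227] open 0.055032679817414845
shift tool mm [148.6187   6.979    0.1984] world mm [   0.585    -6.6074 -148.6346] rotvec deg [-1.7727  0.3063  0.1672] | after turn, shift mm [148.6346   6.5235   1.202 ]
```

{"api": "arm_command", "payload": {
  "plan": [
    [[0,0.006,0.001,-1.8,0.3,0.2,0.055],[0.02,0,0,0,0,0,0.055],[0.025,0,0,0,0,0,0.055],[0.025,0,0,0,0,0,0.055],[0.025,0,0,0,0,0,0.055],[0.025,0,0,0,0,0,0.055],[0.02,0,0,0,0,0,0.055],[0.01,0,0,0,0,0,0.055],[0,0,0,0,0,0,0.055],[0,0,0,0,0,0,0.055]]
  ]
}}

```text
t: 22.8
tool_pos: [0.4801, -0.1951, 0.0962]
tool_rot: [2.079, 0.29, -2.064]
contact_force: [-0.8, -0.3, 0.9]
opening: 0.0549
```

```bash
python3 - <<'E'
from h import *
moves([.4752,-.2071,.006],105.5,.05)
for n in('side','top'):
    get_image(n)
    for t in('loupe','lens'):
        for d in mark_of(n,t)[:2]:print(n,t,round(d['conf'],2),w(n,d['at']))
E
```

```text
t 22.8 pos [ 0.4801 -0.1951  0.0962] jawyaw -73.98867185770762 xaxis [ 0.0073 -0.0001 -1.    ] f [-0.7792 -0.329   0.8538] open 0.05493486934712022
shift tool mm [90.1178  9.9889  8.673 ] world mm [ -4.9241 -12.0015 -90.1551] rotvec deg [ 0.5117 -0.4006 -0.1182] | after turn, shift mm [90.1551 10.2491  7.9523]
side loupe 0.75 [ 0.4733 -0.207   0.0017]
side lens 0.75 [ 0.5469 -0.1903  0.0097]
side lens 0.37 [0.4853 0.1878 0.0078]
top loupe 0.73 [ 0.4777 -0.2052  0.0003]
top lens 0.66 [ 0.5512 -0.1868  0.005 ]
```

{"api": "arm_command", "payload": {
  "plan": [
    [[0,0.005,0.004,0.5,-0.4,-0.1,0.055],[0,0.004,0.003,0,0,0,0.055],[0,0,0,0,0,0,0.055],[0.012,0,0,0,0,0,0.055],[0.012,0,0,0,0,0,0.055],[0.012,0,0,0,0,0,0.055],[0.008,0,0,0,0,0,0.055],[0,0,0,0,0,0,0.055],[0,0,0,0,0,0,0.055]]
  ]
}}

```text
t: 23.85
tool_pos: [0.4766, -0.2098, 0.0504]
tool_rot: [2.081, 0.274, -2.073]
contact_force: [0.2, 0.1, -0.4]
opening: 0.0549
```

```bash
python3 - <<'E'
from h import *
moves([.4755,-.2065,.006],105.5,.05)
E
```

```text
t 23.85 pos [ 0.4766 -0.2098  0.0504] jawyaw -74.72610396474106 xaxis [ 0.0042 -0.0035 -1.    ] f [ 0.2445  0.1429 -0.3714] open 0.054903364945284895
shift tool mm [44.4217 -3.6929  0.2995] world mm [ -1.0758   3.3283 -44.4385] rotvec deg [-0.2257 -0.1781 -0.2566] | after turn, shift mm [44.4385 -3.4947  0.1472]
```

{"api": "arm_command", "payload": {
  "plan": [
    [[0.008,-0.0025,0,-0.2,-0.2,-0.3,0.055],[0.01,0,0,0,0,0,0.055],[0.01,0,0,0,0,0,0.055],[0.006,0,0,0,0,0,0.055],[0.003,0,0,0,0,0,0.055],[0,0,0,0,0,0,0.055],[0,0,0,0,0,0,0.055]]
  ]
}}

```text
t: 24.43
tool_pos: [0.4757, -0.2067, 0.009]
tool_rot: [2.076, 0.285, -2.079]
contact_force: [-0.0, -0.1, -0.1]
opening: 0.0548
```

```bash
python3 - <<'E'
from h import *
moves([.4755,-.2065,.006],105.5,.05)
E
```

```text
t 24.4333 pos [ 0.4757 -0.2067  0.009 ] jawyaw -74.47562238126797 xaxis [-0.0018  0.0016 -1.    ] f [-0.0469 -0.1454 -0.0927] open 0.05481685478319606
shift tool mm [ 2.9573 -0.2568  0.117 ] world mm [-0.187   0.2209 -2.9566] rotvec deg [0.0245 0.0774 0.1169] | after turn, shift mm [ 2.9566 -0.2628  0.1211]
```

{"api": "arm_command", "payload": {
  "plan": [
    [[0.003,0,0,0,0,0,0.055],[0,0,0,0,0,0,0.055],[0,0,0,0,0,0,0.005],[0,0,0,0,0,0,0.005],[0,0,0,0,0,0,0.005],[0,0,0,0,0,0,0.005],[0,0,0,0,0,0,0.005],[0,0,0,0,0,0,0.005],[0,0,0,0,0,0,0.005]]
  ],
  "squeeze": 90
}}

```text
t: 25.18
tool_pos: [0.4773, -0.2077, 0.008]
tool_rot: [2.078, 0.282, -2.074]
contact_force: [-0.7, -0.9, -1.4]
opening: 0.0119
```

```bash
python3 - <<'E'
from h import *
moves([.4755,-.2065,.2],105.5,.05)
E
```

```text
t 25.1833 pos [ 0.4773 -0.2077  0.008 ] jawyaw -74.47535137429257 xaxis [ 0.0019 -0.0007 -1.    ] f [-0.6984 -0.8603 -1.3685] open 0.011909460072128933
shift tool mm [-191.9873   -1.4571    1.1125] world mm [ -1.8286   1.2488 191.9833] rotvec deg [ 0.0247 -0.0941 -0.0703] | after turn, shift mm [-191.9833   -1.6921    1.4283]
```

{"api": "arm_command", "payload": {
  "plan": [
    [[-0.008,0,0,0,0,0,0.005],[-0.012,0,0,0,0,0,0.005],[-0.016,0,0,0,0,0,0.005],[-0.02,0,0,0,0,0,0.005],[-0.02,0,0,0,0,0,0.005],[-0.02,0,0,0,0,0,0.005],[-0.02,0,0,0,0,0,0.005],[-0.02,0,0,0,0,0,0.005],[-0.02,0,0,0,0,0,0.005],[-0.015,0,0,0,0,0,0.005],[0,0,0,0,0,0,0.005],[0,0,0,0,0,0,0.005]]
  ]
}}

```text
t: 26.18
tool_pos: [0.4761, -0.207, 0.1971]
tool_rot: [2.08, 0.279, -2.069]
contact_force: [-0.7, 0.1, -2.1]
opening: 0.0115
```

```bash
python3 - <<'E'
from h import *
for n in('side','top'):
    get_image(n)
    for t in('loupe','lens','mark','screw_top'):
        for d in mark_of(n,t)[:3]:print(n,t,round(d['conf'],2),w(n,d['at']))
moves([.513,-.0105,.19],105.5,.05)
E
```

```text
side loupe 0.91 [ 0.4722 -0.2075  0.19  ]
side loupe 0.16 [0.725  0.114  0.0026]
side lens 0.95 [ 0.5486 -0.1918  0.1962]
side mark 0.63 [ 0.6464 -0.0007  0.1455]
side screw_top 0.45 [0.5899 0.0083 0.0431]
top loupe 0.19 [0.5846 0.0097 0.002 ]
top lens 0.78 [ 0.5476 -0.1835  0.1943]
top lens 0.5 [0.7324 0.1072 0.0039]
top mark 0.56 [0.6483 0.0049 0.1437]
top mark 0.23 [0.425  0.0017 0.0035]
top screw_top 0.51 [0.5863 0.0099 0.0411]
t 26.6833 pos [ 0.4756 -0.2066  0.1949] jawyaw -74.46785227922321 xaxis [ 0.0029 -0.0013 -1.    ] f [-0.2662 -0.0314 -1.0788] open 0.01182636147387786
shift tool mm [   4.7808 -178.9663  -88.5952] world mm [ 37.4499 196.1479  -4.9371] rotvec deg [ 0.0323 -0.1392 -0.1189] | after turn, shift mm [   4.9371 -179.0061  -88.5061]
```

{"api": "arm_command", "payload": {
  "plan": [
    [[0,-0.014,-0.007,0,0,0,0.005],[0,-0.02,-0.01,0,0,0,0.005],[0,-0.02,-0.01,0,0,0,0.005],[0,-0.02,-0.01,0,0,0,0.005],[0,-0.02,-0.01,0,0,0,0.005],[0,-0.02,-0.01,0,0,0,0.005],[0,-0.02,-0.01,0,0,0,0.005],[0,-0.014,-0.007,0,0,0,0.005],[0,-0.01,-0.005,0,0,0,0.005],[0,-0.006,-0.003,0,0,0,0.005],[0,0,0,0,0,0,0.005],[0,0,0,0,0,0,0.005]]
  ]
}}

```text
t: 27.68
tool_pos: [0.5114, -0.0193, 0.1918]
tool_rot: [2.076, 0.28, -2.079]
contact_force: [0.2, -0.3, -1.6]
opening: 0.0121
```

```bash
python3 - <<'E'
from h import *
moves([.514,-.0104,.1475],105.5,.05)
E
```

```text
t 27.6833 pos [ 0.5114 -0.0193  0.1918] jawyaw -74.62783306283455 xaxis [-0.0014 -0.0006 -1.    ] f [ 0.1768 -0.285  -1.5793] open 0.012135080411516203
shift tool mm [44.2672 -7.8908 -4.9658] world mm [  2.6325   8.9    -44.2761] rotvec deg [-0.1278  0.0883 -0.0091] | after turn, shift mm [44.2761 -7.8728 -4.9152]
```

{"api": "arm_command", "payload": {
  "plan": [
    [[0,-0.004,-0.0025,-0.1,0.1,0,0.005],[0,-0.003,-0.002,0,0,0,0.005],[0,0,0,0,0,0,0.005],[0.01,0,0,0,0,0,0.005],[0.01,0,0,0,0,0,0.005],[0.01,0,0,0,0,0,0.005],[0.006,0,0,0,0,0,0.005],[0,0,0,0,0,0,0.005],[0,0,0,0,0,0,0.005]]
  ]
}}

```text
t: 28.43
tool_pos: [0.5128, -0.0137, 0.15]
tool_rot: [2.077, 0.278, -2.083]
contact_force: [1.3, 0.6, -0.1]
opening: 0.0117
```

```bash
python3 - <<'E'
from h import *
moves([.514,-.0104,.1475],105.5,.05)
for n in('side','top'):
    get_image(n)
    for t in('loupe','lens','mark'):
        for d in mark_of(n,t)[:2]:print(n,t,round(d['conf'],2),w(n,d['at']))
E
```

```text
t 28.4333 pos [ 0.5128 -0.0137  0.15  ] jawyaw -74.78857370688696 xaxis [-0.0028 -0.0005 -1.    ] f [ 1.2573  0.5696 -0.1447] open 0.011712094811231415
shift tool mm [ 2.5295 -2.8641 -2.0519] world mm [ 1.2213  3.3008 -2.5347] rotvec deg [-0.2886  0.1653  0.0145] | after turn, shift mm [ 2.5347 -2.8544 -2.059 ]
side loupe 0.61 [ 0.5107 -0.0168  0.1444]
side lens 0.89 [0.5828 0.0032 0.1502]
side mark 0.6 [ 0.6473 -0.0005  0.1439]
side mark 0.59 [ 0.509  -0.0151  0.1459]
top loupe 0.72 [0.6501 0.0016 0.149 ]
top lens 0.41 [ 0.7377 -0.119   0.0032]
top mark 0.67 [0.6526 0.0036 0.1488]
```

{"api": "arm_command", "payload": {
  "plan": [
    [[0.0028,-0.0028,-0.002,-0.3,0.1,0,0.005],[0,0,0,0,0,0,0.005],[0,0,0,0,0,0,0.005]]
  ]
}}

```text
t: 29.08
tool_pos: [0.5155, -0.0102, 0.1495]
tool_rot: [2.079, 0.282, -2.072]
contact_force: [0.3, -0.4, -0.6]
opening: 0.0122
```

```bash
python3 - <<'E'
from h import *
for n in('side','top'):
    im=get_image(n)
    if n=='side':A=cv2.resize(im[150:290,210:390],None,fx=4,fy=4)[:600]; cv2.imwrite('pics/fin.png',A[:,:,::-1])
    for t in('lens','mark'):
        for d in mark_of(n,t)[:2]:print(n,t,round(d['conf'],2),w(n,d['at']))
    if n=='side':print('pred px lens/mark crop',[(px(n,P)-[210,150])*4 for P in([.5863,.0087,.1455],[.647,.0015,.1455])])
moves([.514,-.0104,.1475],105.5,.05)
E
```

```text
side lens 0.6 [0.5866 0.0069 0.1508]
side mark 0.48 [ 0.646  -0.      0.1428]
side mark 0.42 [0.4888 0.1886 0.0085]
pred px lens/mark crop [array([269.0731, 195.983 ]), array([156.9635, 166.3026])]
top mark 0.42 [0.6512 0.0022 0.1464]
t 29.3833 pos [ 0.5154 -0.0104  0.1494] jawyaw -74.4622454837071 xaxis [ 0.0032 -0.0006 -1.    ] f [ 0.421  -0.6355 -0.5166] open 0.011728519699391671
shift tool mm [ 1.8805 -0.3343  1.3459] world mm [-1.3803 -0.0397 -1.8848] rotvec deg [ 0.0379 -0.1654 -0.0829] | after turn, shift mm [ 1.8848 -0.3307  1.3407]
```

View pics/fin.png

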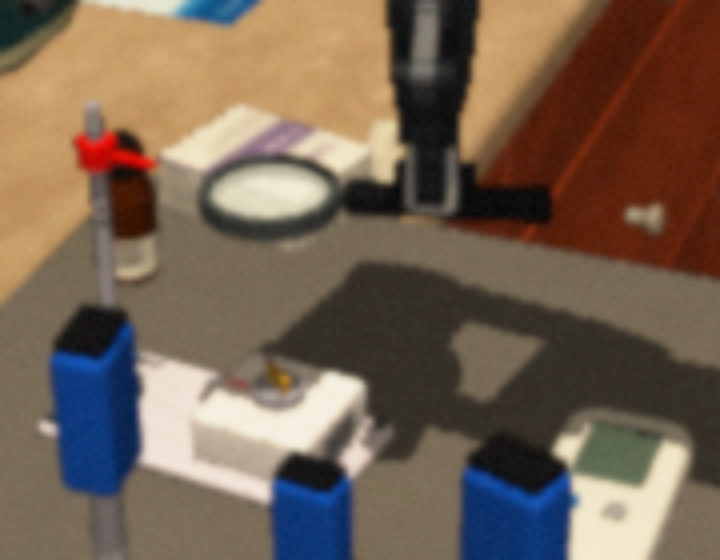

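The picture shows the lens level at crop (270,196), against a prediction of (269,196) for a lens centred over the screw at z 0.1455. The pointer tip is at (155,162), predicted (157,166), so the heights agree within a few mm. I let it settle and hand in.

{"api": "arm_command", "payload": {
  "plan": [
    [[0,0,0,0,-0.1,0,0.005],[0,0,0,0,0,0,0.005],[0,0,0,0,0,0,0.005],[0,0,0,0,0,0,0.005]]
  ]
}}

```text
t: 29.72
tool_pos: [0.5154, -0.0105, 0.1494]
tool_rot: [2.077, 0.282, -2.075]
contact_force: [0.2, 0.2, 0.5]
opening: 0.012
```

```bash
python3 - <<'E'
from h import *
moves([.5145,-.0104,.149],105.5,.05)
get_image('side');
for t in('lens','key_mouth'):
    for d in mark_of('side',t)[:3]:print(t,d['conf'],w('side',d['at']))
p=ctrl.get_obs()['tool_pos'];print(p)
if abs(p-np.array([.5147,-.0104,.1485])).max()<.004: print(finish_job())
E
```

```text
t 29.7167 pos [ 0.5154 -0.0105  0.1494] jawyaw -74.47064430527998 xaxis [ 0.0013 -0.0012 -1.    ] f [0.169  0.2015 0.4699] open 0.011987283067463828
shift tool mm [ 0.4224 -0.2878  0.8353] world mm [-0.8813  0.0532 -0.4236] rotvec deg [ 0.0294 -0.0547 -0.0863] | after turn, shift mm [ 0.4236 -0.2868  0.8351]
lens 0.97 [0.5828 0.0034 0.1481]
key_mouth 0.94 [0.4046 0.1943 0.0024]
key_mouth 0.92 [0.4869 0.188  0.0085]
key_mouth 0.86 [ 0.5946  0.1712 -0.0026]
[ 0.5154 -0.0105  0.1495]
the job is handed in; nothing more can be done
None
```

I turned the wing screw to its stop with the small blue key and stood the key back in its grey stand. I handed in at about 30 s of 64 s, still holding the loupe over the screw; no verdict was reported.

- **Screw:** the wing went from about +21° to -42°, about 1.1 rad. The wrist torque rose to 0.53 N m against the 0.05 N m friction, so it was against the stop.
- **Key:** it stands upright in the hole and is let go. The last reading put its lower end at z about 8.5 mm and about 4–5 mm from the hole centre, inside the 9 mm limit.
- **Lens over the screw:** it is level, and the tool tilt was about 0.1°. The last network reading put it about 6 mm from the screw axis. The reading before that, at the same pose, gave 2 mm, and the picture matched the predicted spot to a pixel.
- **Lens height:** lens readings were 0.146 to 0.151 m. Pointer readings were 0.143 to 0.149 m, averaging about 0.1455 m. They disagree by a few mm, and one pair was right at the 8 mm limit (lens 0.1508, pointer 0.1428).
- **Not checked:** I did not measure the bystanders or the pointer's displacement separately. The pictures showed nothing knocked, and the forces I read after each move stayed under about 5 N.

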